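# Load the plate press and close it up

## Robot

A 6-joint arm with a two-finger parallel gripper is mounted at the origin on a cart in front of the work surface, level with it; the furniture and walls round the work are solid. World frame = base frame: x ahead of the robot, y to its left, z up, the work surface at z = 0. Lengths are in m, angles in rad, forces in N, time in s.
With the tool pointing down it reaches from about 0.325 to 0.9 m from the base axis. Payload 3.5 kg.
Tool frame: the origin (TCP) lies on the centre line of the jaws, within the pads' length; the fingertips stand 8 mm ahead of it and the grasp point (between the pads) lies 11 mm behind it; z points along the fingers, y is the line along which they close (so a half turn about z gives the same grasp; the last joint's range is limited). The gripper opens to 85 mm and grips with 20 to 120 N. Pads are 22 mm wide; open, the fingers measure 114 mm over their backs; the gripper's body (76 mm by 85 mm) begins 54 mm behind the grasp point. The pads swing forward as they close: fully open they stand 13 mm farther back than shut.
Start: joints at [-1.403, 0.276, -0.026, 1.268, 0, 1.467], TCP at [0.167, -0.602, 0.239] pointing down, gripper open.
Joint ranges: [-3.12, 3.12], [-0.85, 1.88], [-1.08, 1.24], [-1.95, 2.15], [-1.57, 1.53], [-3.14, 3.14]. Speed limits (rad/s): [2.57, 2.57, 3.14, 3.14, 3.14, 3.14].

## Interface

Orientations are given as a unit quaternion [w, x, y, z].
In Python, from cell import sensors, cams, ticket gives the robot as it stands.
- The arm moves only by the shell command python3 -m pendant 'ROWS' [OPENING] [FORCE]. ROWS is JSON, a list of rows, each an object with "delta_pos": the shift along the world's x, y, z each as a share of 4 cm, from -1 to 1, a list of three; "roll": the turn about the world's z as a share of 90 degrees, from -1 to 1. A call has 1 to 12 rows; each row shifts and turns the commanded pose from where the row before left it; what a row does not reach is not made up. A row lasts 1/12 s, in which the tool goes at most 41.7 mm and 7.16 degrees, less where a joint would pass 70% of its speed; a pose out of reach is approached as far as the arm can. A call with a number of a shift or a turn outside -1 to 1 is refused whole. A call with a gripper value outside its range is refused whole. OPENING is the opening, from -1 (shut) to 1 (fully open), set as the call begins (- or left out, the last holds). The fingers move at their own pace and stop on an object; FORCE is the grip in N (left out, the last holds). Time passes only in rows, so rows that do not move let the fingers close. It gives the time, the measured TCP pose, the force, the opening and the grip force at its end, in the units of the state.
- sensors.state(): the state, without advancing time (a new reading comes with each control period).
- cams.snapshot(name): name is "scene" or "top" or "wrist"; returns the picture (420x560x3 uint8, blue, green, red); there is no depth.
- cams.calibration(name): a dict with "vfov" (degrees; the focal length in pixels is half the picture's height over the tangent of half this angle, whatever the lens; pixels are square), "cx", "cy" (the principal point, pixels), "position" and "orientation" of the camera in the world; the wrist camera has in their place "T_tool_cam" (4x4, takes a point from camera to tool coordinates, whose origin is the TCP and whose axes are the flange's). Camera axes: x right, y up, looking along -z (the intrinsics and any distortion apply to the point x, -y, -z); pixel columns grow to the right and rows downward; lengths in m; the calibration is good to about 2 mm. A picture is of the moment at which its call begins: read the wrist's pose just before it. calibration takes no time and is no camera call.
- ticket.finish_job(): hands the job in; it is judged then, once.
The state is a dict: "clock": time; "joint_pos": joint angles; "dq": joint speeds; "effort": joint torques, N m; "ee_pos": TCP position; "tcp_rot": TCP orientation; "force": force on the tool from outside, world axes, zero at the start; "torque": the same for the moment, N m; "opening": opening from 0.0 (shut) to 1.0 (fully open); "grasp_force": force on a finger pad.
Only numpy, scipy, OpenCV 4.12 (cv2) and the standard library are available. Lean on these libraries where they do the work, as an engineer would, in place of code of your own. Each camera call takes 0.05 s, during which the arm holds its last target. There are 200 camera calls.

## Task

Press the cap mat down on the small PCR plate: set the plate gently into the shallow pocket of the press's open drawer, lying flat and lengthwise, then push the drawer fully home. Only with the drawer shut, pull the press's sprung side lever all the way down to its stop and let it come back up. Keep the plate upright and leave the other things where they are.

Things in the scene. Friction and masses are not known exactly. Their poses are not given: they have to be found in the camera images.
- plate: Small white PCR plate, 24 wells, with a grey cap mat on top; 64 (its x) x 46 (its y) x 24 mm high, 80 g. Sides are upright up to 20 mm. Origin: centre of its underside. It lies loose on the table. Either way round is right.
- press: White bench press, fixed, 165 deep x 150 wide x 134 mm high. Origin: on the table under the middle of its front face; x to its back, y to its left. Head from x=+10 mm back, z=88 to 134 mm; under it a 146 mm wide hood lip (z=88 to 98 mm) sticks out to x=-25 mm, 15 mm past the shut drawer's front: an upright tool cannot push the drawer home, one leaning 20 to 45 degrees to the front can.
- drawer (a joint): Drawer of the press, value in m: 0 shut, up to 0.142 pulled out along the press's -x. Light friction (2 N), no spring. It starts pulled out.
- pocket (a point): Middle of the pocket's floor in the drawer (axes as the press), 30 mm over the table; moves with the drawer; at press x=+47 mm when shut. Pocket 70 mm (x) x 52 mm (y), rims 4 mm high; the floor with its steel slide rails is 114 mm wide. The inner face of the drawer's front panel (10 mm thick, up to 62 mm over the table) is 47 mm in front of this point.
- drawer_front (a point): Middle of the outer face of the drawer's front panel (128 mm wide, 24 to 62 mm over the table), 43 mm over the table; moves with the drawer; at press x=-10 mm when shut.
- lever (a joint): Sprung lever on the press's right flank (its -y), value in rad: 0 at rest (arm 65 degrees above the level, leaning to the front), 0.96 at its stop (arm 10 degrees above the level, to the front). A spring (about 4 to 8 N at the grip) brings it back to 0.
- lever_hinge (a point): Lever's hinge point, axis along the press's y; at press (80, -93, 105) mm.
- lever_grip (a point): Middle of the lever's black grip, a bar 20 mm in diameter and 72 mm long along the press's y, sticking out sideways (-y) from the arm; 150 mm from the hinge axis and 40 mm to its right.
- petri_dish: Bystander: petri dish 63 mm across, 15 mm high; origin under its centre.
- tape: Bystander: roll of tape lying flat, 96 mm across, 25 mm high; origin under its centre.
- gauze: Bystander: gauze roll 58 mm across, 50 mm high, upright; origin under its centre.
There are look-alikes about, which are no part of the job. Several things look just like the plate: the one meant starts farthest from the robot's base.

How it is judged:
On the way, in this order (a step that is already met when the one before it is completed fails the run):
1. the plate lies flat in the drawer's pocket (x of plate in the frame of pocket between -0.006 and 0.006 m and y of plate in the frame of pocket between -0.006 and 0.006 m and z of plate in the frame of pocket below 0.0025 m and angle between plate's own z axis and vertical below 0.05 rad and value of joint drawer above 0.05 m), for 0.2 s.
2. the drawer is shut with the plate in it (x of plate in the frame of pocket between -0.006 and 0.006 m and y of plate in the frame of pocket between -0.006 and 0.006 m and z of plate in the frame of pocket below 0.0025 m and angle between plate's own z axis and vertical below 0.05 rad and value of joint drawer below 0.004 m), for 0.2 s.
3. the lever is down at its stop (value of joint lever above 0.9 rad and value of joint drawer below 0.006 m), for 0.1 s.
At the end, for the whole second after the job is handed in: The plate lies flat (within 3 degrees) on the floor of the drawer's pocket (within 6 mm of its middle, less than 2.5 mm off its floor), at rest; the drawer is shut to within 5 mm; the lever, after having been at its stop (0.90 rad or more), is back up (below 0.06 rad) (x of plate in the frame of pocket between -0.006 and 0.006 m and y of plate in the frame of pocket between -0.006 and 0.006 m and z of plate in the frame of pocket below 0.0025 m and angle between plate's own z axis and vertical below 0.05 rad and value of joint drawer below 0.005 m and value of joint lever below 0.06 rad and linear speed of plate below 0.02 m/s); the robot touches nothing.
It fails at once if the lever is pulled down (over 0.3 rad) while the drawer stands open by more than 10 mm (value of joint lever above 0.3 rad and value of joint drawer above 0.01 m).
It fails at once if the plate is dropped into the drawer (faster than 0.5 m/s just over the pocket) (distance between plate and pocket below 0.03 m and linear speed of plate above 0.5 m/s).
It fails at once if the plate is tipped by more than 0.6 rad (angle between plate's own z axis and vertical above 0.6 rad).
It fails at once if a bystander is shifted by more than 30 mm (distance of any of petri_dish, tape, gauze from where it was at the start of the episode above 0.03 m).
It also fails if it takes over 72 s, if anything falls off the work surface, if the arm or the gripper's body presses on something with over 40 N, if the wrist force passes 120 N, or if a joint passes its speed limit or range.

## Working session

There is one attempt and no reset: what is moved stays moved. The work goes in short steps, Python scripts to look and compute and a shell command to move; the robot and the scene stay as the last step left them, time stands still between calls to the robot, and variables do not carry over. Pictures are saved under pics/ and viewed, at most 10 in all, crops included, and the job is handed in when it is done.

```bash
ls; mkdir -p pics
python3 - <<'E'
from cell import sensors,cams
import cv2
s=sensors.state();print({k:s[k] for k in ('clock','ee_pos','tcp_rot','opening','force')})
for n in('scene','top'):
    cv2.imwrite(f'pics/{n}0.png',cams.snapshot(n));print(n,cams.calibration(n))
print(cams.calibration('wrist'))
E
```

```text
pics
{'clock': 0.0, 'ee_pos': array([ 0.16706664, -0.60144637,  0.23812602]), 'tcp_rot': array([-1.15342209e-03,  9.90846958e-01,  1.34985093e-01, -1.88768368e-05]), 'opening': 1.0021312626917487, 'force': array([-0.93856476, -0.46159139,  0.55567147])}
scene {'vfov': 47.7443296393162, 'cx': 283.90919676127413, 'cy': 207.16555149266722, 'position': array([-0.14151958,  0.99757864,  0.74930296]), 'orientation': array([-0.23329405, -0.16106401,  0.51465878,  0.80917156])}
top {'vfov': 44.38902539900054, 'cx': 275.7383015865582, 'cy': 202.41216865794047, 'position': array([ 0.39316659, -0.08634854,  1.62004021]), 'orientation': array([ 0.71470966,  0.03568189, -0.04856936, -0.69681987])}
{'vfov': 69.39733718924585, 'cx': 280.103326553947, 'cy': 206.92253890751826, 'T_tool_cam': array([[ 5.06898454e-04,  9.62170653e-01,  2.72447019e-01,
         6.82070324e-02],
       [ 9.99999870e-01, -5.02142957e-04, -8.71772140e-05,
        -9.01547744e-04],
       [ 5.29279947e-05,  2.72447027e-01, -9.62170782e-01,
        -1.34966539e-01],
       [ 0.00000000e+00,  0.00000000e+00,  0.00000000e+00,
         1.00000000e+00]])}
```

View pics/top0.png

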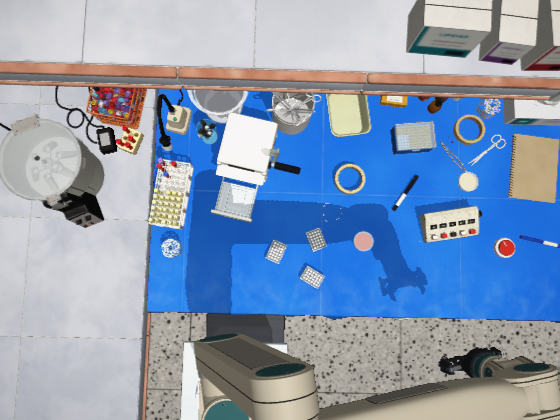

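View pics/scene0.png

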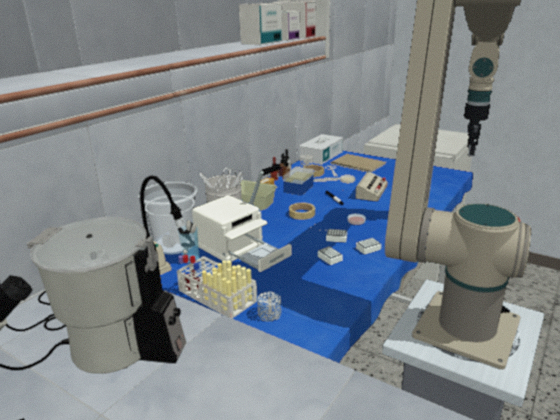

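The top view shows the press at about (245,150), its drawer at (235,200), the lever grip at (287,168) and three plates at (276,252), (317,239) and (312,276). The dish is at (363,241) and the tape at (350,178). Next I'll measure these.

```bash
cat > h.py <<'E'
import numpy as np,cv2
from cell import sensors,cams
from scipy.spatial.transform import Rotation as R
def rot(q): return R.from_quat(np.roll(q,-1)).as_matrix()
def pose(n,s=None):
    c=cams.calibration(n)
    if n=='wrist':
        s=s or sensors.state();T=np.eye(4);T[:3,:3]=rot(s['tcp_rot']);T[:3,3]=s['ee_pos'];T=T@c['T_tool_cam']
        return c,T[:3,:3],T[:3,3]
    return c,rot(c['orientation']),np.array(c['position'])
def ray(P,u,v):
    c,Rm,p=P;f=210/np.tan(np.radians(c['vfov']/2))
    d=Rm@np.array([(u-c['cx'])/f,-(v-c['cy'])/f,-1]);return p,d/np.linalg.norm(d)
def plane(P,u,v,z):
    p,d=ray(P,u,v);return p+d*(z-p[2])/d[2]
def proj(P,X):
    c,Rm,p=P;f=210/np.tan(np.radians(c['vfov']/2));q=Rm.T@(np.asarray(X)-p)
    return c['cx']-f*q[0]/q[2],c['cy']+f*q[1]/q[2]
def tri(rays):
    A=sum(np.eye(3)-np.outer(d,d) for p,d in rays);b=sum((np.eye(3)-np.outer(d,d))@p for p,d in rays)
    X=np.linalg.solve(A,b);return X,[np.linalg.norm(np.cross(X-p,d)) for p,d in rays]
E
python3 - <<'E'
from h import *
P=pose('top')
for n,(u,v),z in [('A',(276,252),.024),('B',(317,239),.024),('C',(312,276),.024),('drawer',(235,197),.04),('grip',(287,168),.22),('dish',(363,241),.015),('tape',(350,178),.025)]:
    X=plane(P,u,v,z);print(n,X.round(3),np.hypot(*X[:2]).round(3))
S=pose('scene')
for u,v in((330,256),(336,236),(369,245)):print(plane(S,u,v,.012).round(3))
im=cv2.imread('pics/top0.png')[100:300,180:380]
cv2.imwrite('pics/t1.png',cv2.resize(im,(600,600),interpolation=cv2.INTER_CUBIC))
E
```

```text
A [ 0.431 -0.118  0.024] 0.446
B [ 0.474 -0.244  0.024] 0.533
C [ 0.36  -0.23   0.024] 0.427
drawer [0.596 0.013 0.04 ] 0.596
grip [ 0.658 -0.139  0.22 ] 0.672
dish [ 0.472 -0.389  0.015] 0.611
tape [ 0.668 -0.345  0.025] 0.752
[ 0.429 -0.112  0.012]
[ 0.472 -0.235  0.012]
[ 0.356 -0.235  0.012]
```

View pics/t1.png

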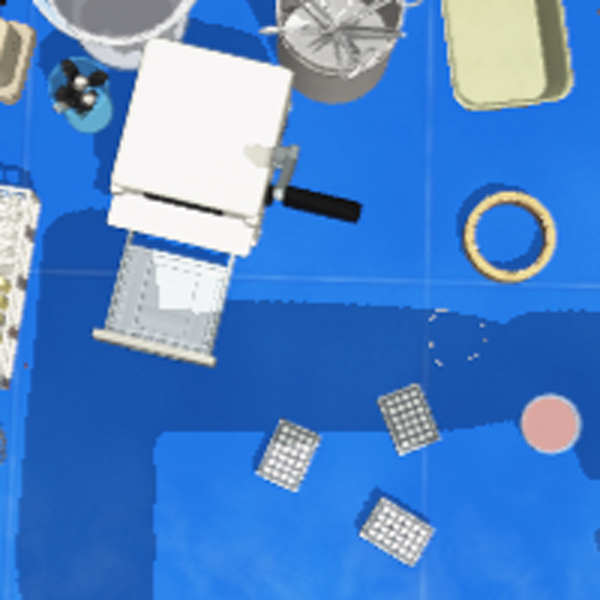

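B at (0.474,-0.24) is the farthest plate from the base, 0.53 m away. I'll move the wrist camera over it.

```bash
python3 -m pendant '[{"delta_pos":[0.6,0.8,0]},{"delta_pos":[0.6,0.8,0]},{"delta_pos":[0.6,0.8,0]},{"delta_pos":[0.6,0.8,0]},{"delta_pos":[0.6,0.8,0]},{"delta_pos":[0.6,0.8,0]},{"delta_pos":[0.6,0.8,0]},{"delta_pos":[0.6,0.8,0]},{"delta_pos":[0.6,0.8,0]},{"delta_pos":[0.6,0.8,0]},{"delta_pos":[0.6,0.8,0]}]' 1; python3 -m pendant '[{"delta_pos":[0,0,0]},{"delta_pos":[0,0,0]},{"delta_pos":[0,0,0]}]'
cat > w.py <<'E'
import sys,pickle
from h import *
s=sensors.state();im=cams.snapshot('wrist');n=sys.argv[1]
cv2.imwrite(f'pics/{n}.png',im);pickle.dump(pose('wrist',s),open(f'pics/{n}.pkl','wb'))
print(s['clock'],s['ee_pos'].round(4),s['tcp_rot'].round(4),s['joint_pos'].round(2))
E
python3 w.py w1
```

```text
0.1 [ 0.1671 -0.6015  0.2383] [-0.001   0.9908  0.135  -0.    ] [-1.4   0.28 -0.03  1.27  0.    1.47]$[0]: bad value
$[0]: bad value
```

View pics/w1.png

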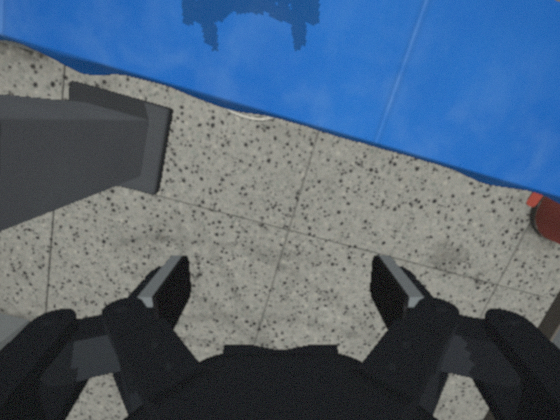

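The rows were refused because `roll` is required, so the arm hasn't moved. The picture shows the floor and the open fingers at (165,290) and (395,290). I'll resend the move with `roll`.

```bash
python3 -m pendant '[{"delta_pos":[0.6,0.8,0],"roll":0},{"delta_pos":[0.6,0.8,0],"roll":0},{"delta_pos":[0.6,0.8,0],"roll":0},{"delta_pos":[0.6,0.8,0],"roll":0},{"delta_pos":[0.6,0.8,0],"roll":0},{"delta_pos":[0.6,0.8,0],"roll":0},{"delta_pos":[0.6,0.8,0],"roll":0},{"delta_pos":[0.6,0.8,0],"roll":0},{"delta_pos":[0.6,0.8,0],"roll":0},{"delta_pos":[0.6,0.8,0],"roll":0}]' 1; python3 -m pendant '[{"delta_pos":[0,0,0],"roll":0},{"delta_pos":[0,0,0],"roll":0}]'
python3 w.py w2
python3 -c "
from h import *
import pickle
P=pickle.load(open('pics/w2.pkl','rb'))
print(proj(P,[.474,-.24,.024]))"
```

```text
clock: 0.98
ee_pos: [0.4078, -0.2803, 0.2392]
tcp_rot: [-0.0, 0.991, 0.135, -0.0]
force: [1.1, 0.1, 0.0]
opening: 0.999
grasp_force: 0.0
clock: 1.15
ee_pos: [0.4079, -0.2804, 0.2391]
tcp_rot: [-0.0, 0.991, 0.137, -0.0]
force: [0.2, -0.3, 0.6]
opening: 0.999
grasp_force: 0.0
1.15 [ 0.4079 -0.2804  0.2391] [-1.000e-04  9.905e-01  1.372e-01 -3.000e-04] [-0.73  0.05 -0.3   1.22 -0.    2.13]
(np.float64(262.08173015578), np.float64(114.95688247982254))
```

View pics/w2.png

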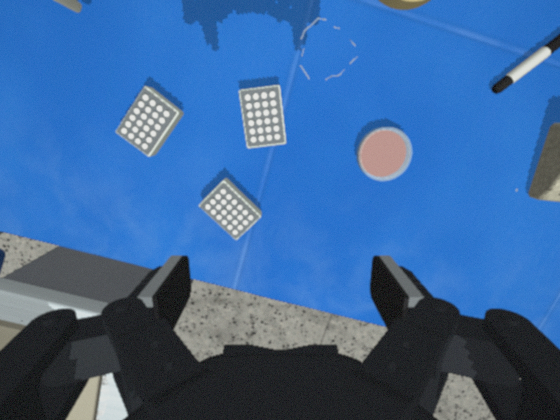

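Plate B (target) is at (263,116) in the wrist view, with its long side nearly vertical in the picture. I'll take a second, closer view and triangulate.

```bash
python3 -m pendant '[{"delta_pos":[0.5,0.3,-0.5],"roll":0},{"delta_pos":[0.5,0.3,-0.5],"roll":0},{"delta_pos":[0,0,0],"roll":0},{"delta_pos":[0,0,0],"roll":0}]' 
python3 w.py w3
cat > seg.py <<'E'
import pickle
from h import *
def seg(n,X):
    im=cv2.imread(f'pics/{n}.png');P=pickle.load(open(f'pics/{n}.pkl','rb'))
    hsv=cv2.cvtColor(im,cv2.COLOR_BGR2HSV);m=(hsv[...,1]<110).astype(np.uint8)*255
    m=cv2.morphologyEx(m,cv2.MORPH_CLOSE,np.ones((5,5)))
    cs,_=cv2.findContours(m,cv2.RETR_EXTERNAL,cv2.CHAIN_APPROX_NONE);u=proj(P,X)
    c=max(cs,key=lambda c:cv2.pointPolygonTest(c,tuple(map(float,u)),True));return im,P,c
E
python3 - <<'E'
from seg import *
rays=[];
for n in('w2','w3'):
    im,P,c=seg(n,[.474,-.24,.024]);r=cv2.minAreaRect(c);print(n,r)
    # white well grid centroid on the mat: bright blobs
    mask=np.zeros(im.shape[:2],np.uint8);cv2.drawContours(mask,[c],-1,255,-1)
    g=((im.min(2)>200)&(mask>0)).astype(np.uint8);k,l,st,ce=cv2.connectedComponentsWithStats(g)
    pts=np.array([ce[i] for i in range(1,k) if 10<st[i,4]<400],np.float32);rr=cv2.minAreaRect(pts);print(len(pts),rr,pts.mean(0))
    rays.append(ray(P,*rr[0]))
    for z in(.024,.0):
        b=cv2.boxPoints(rr if z else r);w=np.array([plane(P,*q,z) for q in b]);d=np.diff(w,axis=0)
        print(z,w.mean(0).round(4),np.linalg.norm(d,axis=1).round(4),np.degrees(np.arctan2(d[:,1],d[:,0])).round(1))
print(tri(rays))
E
```

```text
clock: 1.53
ee_pos: [0.4459, -0.2585, 0.1978]
tcp_rot: [-0.001, 0.991, 0.135, -0.001]
force: [-0.3, -0.0, 0.5]
opening: 1.0
grasp_force: 0.0
1.5333 [ 0.4459 -0.2585  0.1978] [-0.001   0.9909  0.1346 -0.0015] [-0.65  0.11 -0.32  1.14 -0.    2.22]
w2 ((262.392333984375, 116.13846588134766), (60.65298080444336, 42.41987991333008), 82.87498474121094)
24 ((262.0343017578125, 116.59747314453125), (42.454742431640625, 24.998838424682617), 83.12088012695312) [262.32236 116.82778]
0.024 [ 0.4719 -0.2405  0.024 ] [0.0272 0.0449 0.0282] [ -67.7 -157.3  112.5]
0.0 [ 0.472  -0.2395  0.    ] [0.0489 0.0685 0.0515] [ -67.6 -156.6  112.8]
w3 ((271.3846435546875, 158.07693481445312), (63.753849029541016, 46.38899230957031), 82.87498474121094)
24 ((271.22113037109375, 159.50057983398438), (44.84442901611328, 27.242002487182617), 82.82878875732422) [271.3808  159.74553]
0.024 [ 0.4719 -0.2407  0.024 ] [0.0271 0.0451 0.0282] [ -67.5 -157.   112.8]
0.0 [ 0.4699 -0.2407  0.    ] [0.0492 0.0689 0.0521] [ -67.6 -156.6  112.8]
(array([ 0.47233933, -0.24046821,  0.02412309]), [np.float64(7.289513605380045e-05), np.float64(7.289513605381874e-05)])
```

View pics/w3.png

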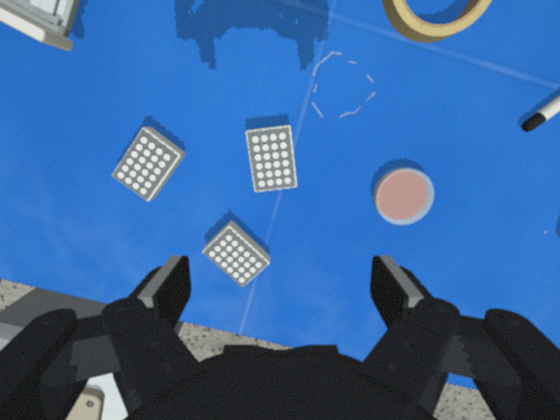

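Triangulation puts the plate's top centre at (0.472,-0.2405) and 24.1 mm high, which agrees with the given size. Its yaw is about 23°. I'll descend and grip.

```bash
python3 -m pendant '[{"delta_pos":[0.33,0.22,0],"roll":0.041},{"delta_pos":[0.33,0.22,-0.4],"roll":0.041},{"delta_pos":[0,0,-0.8],"roll":0},{"delta_pos":[0,0,-0.8],"roll":0},{"delta_pos":[0,0,-0.8],"roll":0},{"delta_pos":[0,0,-0.8],"roll":0},{"delta_pos":[0,0,-0.6],"roll":0},{"delta_pos":[0,0,-0.4],"roll":0},{"delta_pos":[0,0,0],"roll":0},{"delta_pos":[0,0,0],"roll":0}]'; python3 -c "
from cell import sensors;s=sensors.state();print(s['ee_pos'].round(4),s['tcp_rot'].round(4))"
```

```text
clock: 2.42
ee_pos: [0.4728, -0.2417, 0.0155]
tcp_rot: [-0.0, 0.98, 0.197, -0.0]
force: [-0.6, -0.3, -0.0]
opening: 1.003
grasp_force: 0.0
[ 0.4728 -0.2417  0.0155] [-2.000e-04  9.803e-01  1.975e-01 -4.000e-04]
```

```bash
python3 -m pendant '[{"delta_pos":[0,0,0],"roll":0},{"delta_pos":[0,0,0],"roll":0},{"delta_pos":[0,0,0],"roll":0},{"delta_pos":[0,0,0],"roll":0},{"delta_pos":[0,0,0],"roll":0},{"delta_pos":[0,0,0],"roll":0},{"delta_pos":[0,0,0],"roll":0},{"delta_pos":[0,0,0],"roll":0},{"delta_pos":[0,0,0],"roll":0},{"delta_pos":[0,0,0],"roll":0},{"delta_pos":[0,0,0],"roll":0},{"delta_pos":[0,0,0],"roll":0}]' -1 30; python3 -m pendant '[{"delta_pos":[0,0,0.5],"roll":0},{"delta_pos":[0,0,0.9],"roll":0},{"delta_pos":[0,0,0.9],"roll":0},{"delta_pos":[0,0,0.9],"roll":0},{"delta_pos":[0,0,0.9],"roll":0},{"delta_pos":[0,0,0.9],"roll":0},{"delta_pos":[0,0,0],"roll":0}]'
```

```text
clock: 3.42
ee_pos: [0.4748, -0.2416, 0.0171]
tcp_rot: [0.001, 0.98, 0.198, 0.001]
force: [-1.9, -0.6, 5.8]
opening: 0.529
grasp_force: 31.4
clock: 4.0
ee_pos: [0.4779, -0.2433, 0.2241]
tcp_rot: [0.005, 0.98, 0.199, 0.005]
force: [0.4, -0.1, -0.8]
opening: 0.522
grasp_force: 31.5
```

The plate is gripped: the opening matches 46 mm and the pad force is 31 N. Next I'll view the drawer from two places.

```bash
python3 -m pendant '[{"delta_pos":[0.1,0.8,0.2],"roll":0},{"delta_pos":[0.1,0.9,0.2],"roll":0},{"delta_pos":[0.1,0.9,0.2],"roll":0},{"delta_pos":[0.1,0.9,0.2],"roll":0},{"delta_pos":[0.1,0.8,0],"roll":0},{"delta_pos":[0,0,0],"roll":0},{"delta_pos":[0,0,0],"roll":0}]'; python3 w.py w4;python3 -m pendant '[{"delta_pos":[0.7,0.6,0],"roll":0},{"delta_pos":[0.7,0.6,0],"roll":0},{"delta_pos":[0,0,0],"roll":0},{"delta_pos":[0,0,0],"roll":0}]'; python3 w.py w5
python3 -c "
import cv2,numpy as np
a=cv2.imread('pics/w4.png')[:300,:400];b=cv2.imread('pics/w5.png')[:300,:400]
cv2.imwrite('pics/w45.png',np.hstack([a,b]))"
```

```text
clock: 4.58
ee_pos: [0.4933, -0.0671, 0.2472]
tcp_rot: [0.0, 0.98, 0.2, -0.0]
force: [-0.3, -0.6, -0.8]
opening: 0.531
grasp_force: 31.6
4.5833 [ 0.4933 -0.0671  0.2472] [ 2.000e-04  9.797e-01  2.003e-01 -1.000e-04] [-0.26  0.05 -0.28  1.24 -0.    2.47]
clock: 4.97
ee_pos: [0.5503, -0.0212, 0.2466]
tcp_rot: [0.0, 0.98, 0.199, -0.001]
force: [-1.3, 0.0, -1.4]
opening: 0.525
grasp_force: 31.6
4.9667 [ 0.5503 -0.0212  0.2466] [ 1.000e-04  9.801e-01  1.986e-01 -6.000e-04] [-0.16  0.14 -0.18  1.25 -0.    2.59]
```

View pics/w45.png

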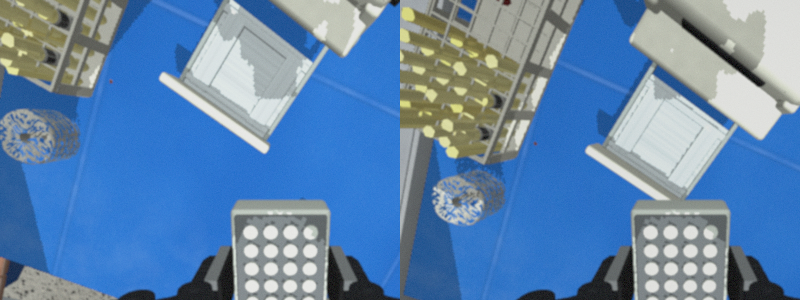

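Both views show the drawer. In w4 the front panel's top edge runs from (162,75) to (267,152) and the pocket centre is near (250,62). The gauze roll is at (38,135), left of the drawer. I'll enlarge the pocket to get its corners.

```bash
python3 -c "
import cv2,numpy as np
a=cv2.imread('pics/w4.png')[0:165,150:345];b=cv2.imread('pics/w5.png')[60:225,170:365]
f=lambda i:cv2.resize(i,None,fx=4,fy=4,interpolation=cv2.INTER_CUBIC)[:,:800]
g=np.vstack([cv2.resize(a,(400,338),interpolation=cv2.INTER_CUBIC)])
h=cv2.resize(b,(400,338),interpolation=cv2.INTER_CUBIC)
c=cv2.createCLAHE(3,(4,4));l=np.hstack([g,h]);l=c.apply(cv2.cvtColor(l,cv2.COLOR_BGR2GRAY))
cv2.imwrite('pics/z.png',l)"
```

```text
(no output)
```

View pics/z.png

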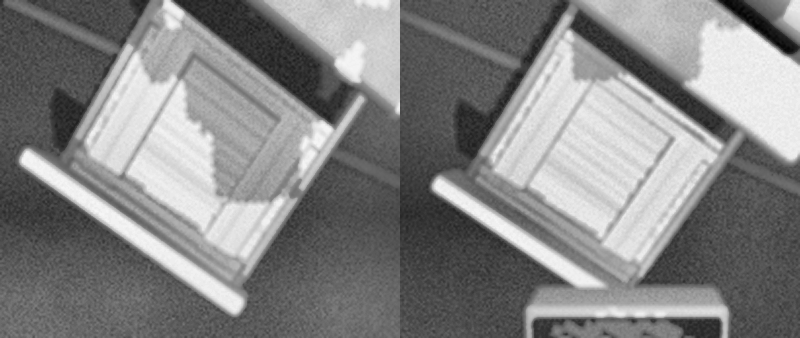

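```bash
cat > m.py <<'E'
import pickle
from h import *
P4,P5=[pickle.load(open(f'pics/w{i}.pkl','rb')) for i in(4,5)]
k=195/400
a=np.array([(192,57),(280,122),(207,232),(123,175),(22,158)])*k+(150,0)
b=np.array([(190,80),(272,138),(204,236),(128,188),(32,185)])*k+(170,60)
for p,q in zip(a,b):
    X,e=tri([ray(P4,*p),ray(P5,*q)]);print(X.round(4),np.round(e[0],4))
for P,c in((P4,a),(P5,b)):
    w=np.array([plane(P,*q,.032) for q in c[:4]]);d=np.diff(np.vstack([w,w[:1]]),axis=0)
    print('pocket',w.mean(0).round(4),np.linalg.norm(d,axis=1).round(4),np.degrees(np.arctan2(d[:,1],d[:,0])).round(1))
    pass
e=np.array([(22,158),(240,311)])*k+(150,0);w=[plane(P4,*q,.062) for q in e];d=w[1]-w[0];print('panel',np.round(w,4),np.mean(w,0),np.linalg.norm(d),np.degrees(np.arctan2(d[1],d[0])))
# held plate: front edge of the mat
for i,P in((4,P4),(5,P5)):
    im=cv2.imread(f'pics/w{i}.png');g=(im.min(2)>200).astype(np.uint8);g[:215]=0;n,l,st,ce=cv2.connectedComponentsWithStats(g)
    print([(ce[j].round(1).tolist(),int(st[j,4])) for j in range(1,n) if 60<st[j,4]<400 and 235<ce[j][0]<330][:14])
E
python3 m.py
```

```text
[0.6269 0.0329 0.0253] 0.0003
[ 0.6166 -0.0204  0.0256] 0.0005
[ 0.5508 -0.006   0.0253] 0.0002
[0.5605 0.0434 0.0346] 0.0007
[0.5476 0.0852 0.0607] 0.0005
pocket [0.5881 0.0121 0.032 ] [0.0533 0.0666 0.052  0.067 ] [-100.8  167.4   79.7  -11.5]
pocket [0.5888 0.0126 0.032 ] [0.0532 0.0655 0.0498 0.0667] [-101.1  168.1   80.3   -9. ]
panel [[ 0.5479  0.0842  0.062 ]
 [ 0.5221 -0.0389  0.062 ]] [0.53503792 0.02267004 0.062     ] 0.1258231781578251 -101.8350050064289
[([250.2, 232.1], 143), ([270.3, 232.1], 144), ([290.3, 232.1], 145), ([308.3, 233.2], 84), ([250.6, 250.7], 141), ([270.3, 250.8], 138), ([290.1, 250.6], 132), ([309.8, 250.7], 137), ([251.1, 268.5], 127), ([270.5, 268.6], 131), ([290.0, 268.6], 129), ([309.3, 268.6], 129), ([251.6, 285.7], 125), ([270.7, 285.8], 122)]
[([250.0, 232.2], 132), ([270.1, 232.2], 133), ([290.3, 232.2], 134), ([308.0, 233.8], 68), ([250.7, 250.7], 123), ([270.4, 250.7], 125), ([290.0, 250.6], 129), ([309.8, 250.7], 126), ([251.1, 268.7], 120), ([270.5, 268.5], 117), ([289.9, 268.6], 119), ([309.2, 268.6], 121), ([251.5, 285.9], 111), ([270.6, 285.9], 110)]
```

Run:
```python
from h import *
c=cams.calibration('wrist');T=c['T_tool_cam'];P=(c,T[:3,:3],T[:3,3])
for zt in(-.005,-.0075,-.010):
    q=np.array([plane(P,u,v,zt) for u,v in((250.2,232.1),(290.3,232.1),(250.6,250.7),(290.1,250.6),(251.1,268.5),(290,268.6))])
    print(zt,q.round(4).tolist(), 'pitch y',(q[1,1]-q[0,1])/2,'pitch x',(q[0,0]-q[4,0])/2,'centre',[(q[0,0]+q[1,0])/2-.0225, (q[0,1]+q[1,1])/2+(q[1,1]-q[0,1])/4])
```

```text
-0.005 [[0.0196, -0.0146, -0.005], [0.0196, 0.0037, -0.005], [0.0104, -0.0147, -0.005], [0.0105, 0.0037, -0.005], [0.0013, -0.0147, -0.005], [0.0012, 0.0037, -0.005]] pitch y 0.009144517229298217 pitch x 0.009153334995576485 centre [np.float64(-0.002908549362728736), np.float64(-0.0009069997357138548)]
-0.0075 [[0.0205, -0.0144, -0.0075], [0.0205, 0.0036, -0.0075], [0.0115, -0.0144, -0.0075], [0.0116, 0.0036, -0.0075], [0.0026, -0.0144, -0.0075], [0.0025, 0.0036, -0.0075]] pitch y 0.008968615706309933 pitch x 0.008977263856360374 centre [np.float64(-0.001971058487009722), np.float64(-0.0009088618078674773)]
-0.01 [[0.0215, -0.0141, -0.01], [0.0215, 0.0035, -0.01], [0.0126, -0.0142, -0.01], [0.0127, 0.0035, -0.01], [0.0039, -0.0142, -0.01], [0.0038, 0.0035, -0.01]] pitch y 0.008792714183321653 pitch x 0.008801192717144267 centre [np.float64(-0.0010335676112907186), np.float64(-0.0009107238800210998)]
```

```bash
python3 -m pendant '[{"delta_pos":[0,0,0],"roll":0.077},{"delta_pos":[0,0,0],"roll":0.077},{"delta_pos":[0,0,0],"roll":0.077},{"delta_pos":[0,0,0],"roll":0.077},{"delta_pos":[0,0,0],"roll":0.077},{"delta_pos":[0,0,0],"roll":0.077},{"delta_pos":[0,0,0],"roll":0.077},{"delta_pos":[0,0,0],"roll":0.077},{"delta_pos":[0,0,0],"roll":0.077},{"delta_pos":[0,0,0],"roll":0.077},{"delta_pos":[0,0,0],"roll":0.077}]'; python3 -m pendant '[{"delta_pos":[0.2,0.2,0],"roll":0.077},{"delta_pos":[0.2,0.2,0],"roll":0.077},{"delta_pos":[0.2,0.2,0],"roll":0.077},{"delta_pos":[0.2,0.2,0],"roll":0.077},{"delta_pos":[0.1,0.05,0],"roll":0.077},{"delta_pos":[0,0,0],"roll":0.077},{"delta_pos":[0,0,0],"roll":0.077},{"delta_pos":[0,0,0],"roll":0.077},{"delta_pos":[0,0,0],"roll":0.077},{"delta_pos":[0,0,0],"roll":0.077},{"delta_pos":[0,0,0],"roll":0},{"delta_pos":[0,0,0],"roll":0}]';python3 w.py w6
```

```text
clock: 5.93
ee_pos: [0.5483, -0.0223, 0.247]
tcp_rot: [-0.0, 0.647, 0.762, -0.001]
force: [0.0, -0.1, -0.4]
opening: 0.53
grasp_force: 31.6
clock: 6.93
ee_pos: [0.5847, 0.012, 0.2471]
tcp_rot: [-0.0, 0.103, 0.995, -0.0]
force: [-0.4, -0.5, -0.8]
opening: 0.524
grasp_force: 31.6
6.9333 [0.5847 0.012  0.2471] [-4.000e-04  1.033e-01  9.946e-01 -2.000e-04] [-0.09  0.2  -0.1   1.26 -0.    0.12]
```

```bash
python3 -m pendant '[{"delta_pos":[0.07,0.02,-0.8],"roll":0},{"delta_pos":[0,0,-0.8],"roll":0},{"delta_pos":[0,0,-0.8],"roll":0},{"delta_pos":[0,0,-0.8],"roll":0},{"delta_pos":[0,0,-0.4],"roll":0},{"delta_pos":[0,0,0],"roll":0},{"delta_pos":[0,0,0],"roll":0}]';python3 w.py w7;python3 - <<'E'
from h import *;import pickle
P=pickle.load(open('pics/w7.pkl','rb'))
for X in([.5479,.0842,.062],[.5221,-.0389,.062],[.5895,.0118,.034]):print(np.round(proj(P,X),1))
E
```

```text
clock: 7.57
ee_pos: [0.5872, 0.0139, 0.1024]
tcp_rot: [-0.001, 0.102, 0.995, -0.0]
force: [0.3, -0.9, -0.7]
opening: 0.528
grasp_force: 31.6
7.5667 [0.5872 0.0139 0.1024] [-1.400e-03  1.018e-01  9.948e-01 -1.000e-04] [-0.09  0.32 -0.28  0.98 -0.    0.12]
[385.7 153. ]
[166.1 152.3]
[277.3 227.9]
```

View pics/w7.png

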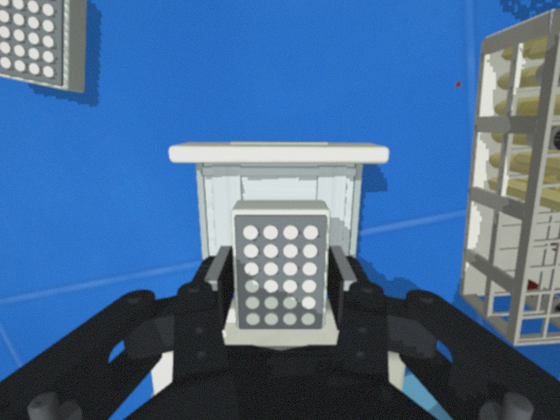

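The plate hangs square and centred over the drawer: panel columns 170 to 388 have their middle at 279, and the plate's middle is at 280. I'll check the depth from the panel's edge rows.

Run:
```python
from h import *;import pickle
P=pickle.load(open('pics/w7.pkl','rb'));im=cv2.imread('pics/w7.png')
for col in (215,260,300,345): print(col,im[138:172,col-4:col+5].mean((1,2)).round().astype(int).tolist())
a=np.radians(-11.9);ex=np.array([np.cos(a),np.sin(a)]);t=np.array([.5872,.0139])
for r in(144,146,161,163):print(r,(plane(P,279,r,.062)[:2]-t)@ex)
```

```text
215 [118, 118, 119, 127, 141, 147, 149, 161, 187, 216, 225, 227, 228, 227, 228, 227, 227, 228, 228, 228, 227, 226, 221, 208, 179, 160, 149, 140, 148, 160, 166, 168, 168, 165]
260 [120, 118, 118, 133, 167, 184, 171, 161, 181, 212, 224, 227, 228, 228, 228, 228, 228, 228, 228, 228, 227, 225, 220, 205, 175, 161, 163, 159, 141, 142, 161, 172, 173, 171]
300 [118, 119, 118, 127, 161, 184, 173, 159, 175, 207, 222, 227, 228, 228, 228, 228, 228, 228, 228, 228, 228, 226, 218, 201, 173, 160, 163, 159, 143, 140, 158, 169, 172, 171]
345 [118, 119, 118, 123, 135, 144, 147, 150, 169, 199, 219, 225, 227, 228, 228, 228, 227, 227, 228, 228, 227, 225, 217, 197, 173, 159, 158, 148, 142, 150, 161, 167, 168, 169]
144 -0.057759480034459486
146 -0.056642173926569214
161 -0.048136126014819494
163 -0.046984868719235524
```

```bash
python3 -m pendant '[{"delta_pos":[-0.04,0.01,-0.5],"roll":0},{"delta_pos":[0,0,-0.4],"roll":0},{"delta_pos":[0,0,-0.25],"roll":0},{"delta_pos":[0,0,-0.1],"roll":0},{"delta_pos":[0,0,0],"roll":0},{"delta_pos":[0,0,0],"roll":0}]';python3 -m pendant '[{"delta_pos":[0,0,-0.05],"roll":0},{"delta_pos":[0,0,-0.05],"roll":0},{"delta_pos":[0,0,0],"roll":0},{"delta_pos":[0,0,0],"roll":0}]'
```

```text
clock: 8.12
ee_pos: [0.5878, 0.0145, 0.0545]
tcp_rot: [0.001, 0.101, 0.995, 0.0]
force: [-0.2, 0.7, -1.0]
opening: 0.529
grasp_force: 31.6
clock: 8.45
ee_pos: [0.5869, 0.0146, 0.0495]
tcp_rot: [0.0, 0.101, 0.995, 0.0]
force: [-0.0, -0.1, -1.4]
opening: 0.527
grasp_force: 31.6
```

```bash
python3 -m pendant '[{"delta_pos":[0,-0.01,-0.025],"roll":0},{"delta_pos":[0,0,-0.025],"roll":0},{"delta_pos":[0,0,-0.0],"roll":0},{"delta_pos":[0,0,0],"roll":0}]';python3 -m pendant '[{"delta_pos":[0,0,-0.025],"roll":0},{"delta_pos":[0,0,0],"roll":0},{"delta_pos":[0,0,0],"roll":0}]'; python3 -m pendant '[{"delta_pos":[0,0,-0.025],"roll":0},{"delta_pos":[0,0,0],"roll":0},{"delta_pos":[0,0,0],"roll":0}]'; python3 w.py w8
```

```text
clock: 8.78
ee_pos: [0.5867, 0.0142, 0.0473]
tcp_rot: [-0.0, 0.101, 0.995, -0.0]
force: [0.4, 0.7, -1.4]
opening: 0.529
grasp_force: 31.6
clock: 9.03
ee_pos: [0.5872, 0.0141, 0.0472]
tcp_rot: [0.0, 0.101, 0.995, -0.0]
force: [-2.5, -0.4, 5.3]
opening: 0.527
grasp_force: 32.2
clock: 9.28
ee_pos: [0.5882, 0.0139, 0.0471]
tcp_rot: [0.001, 0.101, 0.995, -0.0]
force: [-2.6, -0.2, 8.9]
opening: 0.527
grasp_force: 32.6
9.2833 [0.5882 0.0139 0.0471] [ 1.500e-03  1.009e-01  9.949e-01 -2.000e-04] [-0.09  0.38 -0.33  0.86 -0.    0.12]
```

View pics/w8.png

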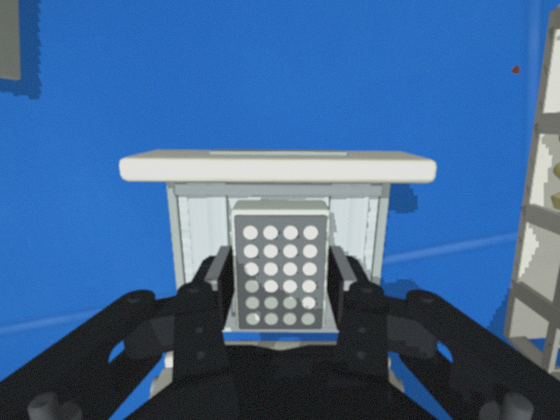

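The plate sits in the pocket: contact came at TCP z 0.047, which is floor height, not rim height. I'll release it gently and rise.

```bash
python3 -m pendant '[{"delta_pos":[0,0,0.025],"roll":0},{"delta_pos":[0,0,0],"roll":0},{"delta_pos":[0,0,0],"roll":0},{"delta_pos":[0,0,0],"roll":0},{"delta_pos":[0,0,0],"roll":0}]' 0.35; python3 -m pendant '[{"delta_pos":[0,0,0.1],"roll":0},{"delta_pos":[0,0,0.3],"roll":0},{"delta_pos":[0,0,0.6],"roll":0},{"delta_pos":[0,0,0.9],"roll":0},{"delta_pos":[0,0,0.9],"roll":0},{"delta_pos":[0,0,0.9],"roll":0},{"delta_pos":[0,0,0.9],"roll":0},{"delta_pos":[0.3,0,0.9],"roll":0},{"delta_pos":[0.3,0,0],"roll":0},{"delta_pos":[0,0,0],"roll":0},{"delta_pos":[0,0,0],"roll":0}]'; python3 w.py w9
python3 - <<'E'
from seg import *
P=pickle.load(open('pics/w9.pkl','rb'));im=cv2.imread('pics/w9.png')
print(np.round(proj(P,[.589,.0125,.054]),1))
cv2.imwrite('pics/z9.png',cv2.resize(im[60:345,130:430],None,fx=2,fy=2,interpolation=cv2.INTER_CUBIC))
E
```

```text
clock: 9.75
ee_pos: [0.5864, 0.0142, 0.0459]
tcp_rot: [-0.0, 0.101, 0.995, -0.0]
force: [-0.7, -0.2, 0.2]
opening: 0.679
grasp_force: 0.0
clock: 10.67
ee_pos: [0.6109, 0.0142, 0.2673]
tcp_rot: [0.001, 0.101, 0.995, -0.0]
force: [-0.3, -0.1, -0.3]
opening: 0.673
grasp_force: 0.0
10.6667 [0.6109 0.0142 0.2673] [ 5.000e-04  1.008e-01  9.949e-01 -0.000e+00] [-0.08  0.24 -0.02  1.31 -0.    0.12]
[274.4 165.2]
```

View pics/z9.png

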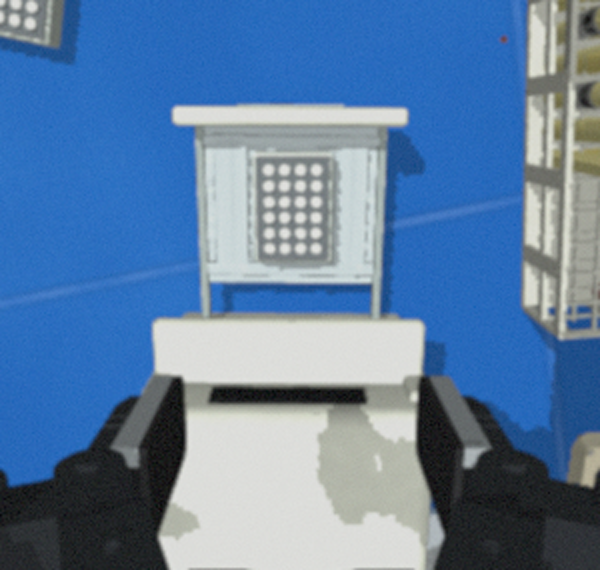

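The plate lies square in the pocket (crop (295,210)). Next I'll check the centring numerically and work out the push geometry, with the finger's back facing the panel.

Run:
```python
from seg import *
P=pickle.load(open('pics/w9.pkl','rb'));im=cv2.imread('pics/w9.png')
a=np.radians(-11.7);ex=np.array([np.cos(a),np.sin(a)]);ey=np.array([-ex[1],ex[0]])
fr=lambda X:((X[:2]-[.5885,.0122])@np.c_[ex,ey]).round(4)
g=(im.min(2)>215).astype(np.uint8);g[:136]=0;g[192:]=0;g[:,:258]=0;g[:,296:]=0
n,l,st,ce=cv2.connectedComponentsWithStats(g);c=np.array([ce[i] for i in range(1,n) if 8<st[i,4]<80],np.float32);rr=cv2.minAreaRect(c)
print(len(c),rr);print('plate',fr(plane(P,*rr[0],.054)))
f=lambda u,v:(130+u/2,60+v/2)
print('panel outer L,R',fr(plane(P,*f(173,108),.062)),fr(plane(P,*f(407,108),.062)),'inner',fr(plane(P,*f(290,125),.062)))
print('pocket edges L/R front/back',[fr(plane(P,*f(*q),.034)) for q in((248,210),(340,210),(292,151),(292,266))])
print('lip',fr(plane(P,*f(155,320),.098)),fr(plane(P,*f(424,320),.098)))
P4=pickle.load(open('pics/w4.pkl','rb'));print('gauze',plane(P4,38,135,.05).round(3),'rack corner',fr(plane(P,*f(540,340),.08)),plane(P,*f(525,10),.08))
for d in(.15,.057+.095+.057-.095):
    print('TCP',(np.array([.5885,.0122])-d*ex).round(4))
print('start',(np.array([.5885,.0122])-.145*ex).round(4),'unit',ex)
```

```text
13 ((275.8888854980469, 164.11111450195312), (39.55555725097656, 24.0), 90.0)
plate [-0.0009  0.0021]
panel outer L,R [-0.0555 -0.0615] [-0.0559  0.064 ] inner [-0.0469  0.0013]
pocket edges L/R front/back [array([ 0.003 , -0.0248]), array([0.0029, 0.0311]), array([-0.032,  0.002]), array([0.0379, 0.0019])]
lip [ 0.0522 -0.0696] [0.0519 0.0724]
gauze [0.441 0.192 0.05 ] rack corner [0.0695 0.1425] [0.51282274 0.14653155 0.08      ]
TCP [0.4416 0.0426]
TCP [0.4769 0.0353]
start [0.4465 0.0416] unit [ 0.97922281 -0.2027873 ]
```

The plate is within about 3 mm of the pocket centre, and the drawer is open by about 0.122 m. I'll back off, turn 90° so a finger's back faces the panel, and descend in front of the drawer with the gripper fully open.

```bash
python3 -m pendant '[{"delta_pos":[-0.5,0.085,0],"roll":0.077},{"delta_pos":[-0.5,0.085,0],"roll":0.077},{"delta_pos":[-0.5,0.085,0],"roll":0.077},{"delta_pos":[-0.5,0.085,0],"roll":0.077},{"delta_pos":[-0.5,0.085,0],"roll":0.077},{"delta_pos":[-0.5,0.085,0],"roll":0.077},{"delta_pos":[-0.5,0.085,0],"roll":0.077},{"delta_pos":[-0.5,0.085,0],"roll":0.077},{"delta_pos":[-0.2,0,0],"roll":0.077},{"delta_pos":[0,0,0],"roll":0.077},{"delta_pos":[0,0,0],"roll":0.077},{"delta_pos":[0,0,0],"roll":0.077}]' 1; python3 -m pendant '[{"delta_pos":[0,0,-0.8],"roll":0.077},{"delta_pos":[0,0,-0.8],"roll":0},{"delta_pos":[0,0,-0.8],"roll":0},{"delta_pos":[0,0,-0.8],"roll":0},{"delta_pos":[0,0,-0.8],"roll":0},{"delta_pos":[0,0,-0.8],"roll":0},{"delta_pos":[0,0,-0.5],"roll":0},{"delta_pos":[0,0,0],"roll":0},{"delta_pos":[0,0,0],"roll":0}]'; python3 w.py w10
```

```text
clock: 11.72
ee_pos: [0.4404, 0.0415, 0.2647]
tcp_rot: [-0.002, -0.587, 0.809, 0.001]
force: [0.1, 0.0, -0.4]
opening: 1.0
grasp_force: 0.0
clock: 12.47
ee_pos: [0.4395, 0.0415, 0.0526]
tcp_rot: [-0.002, -0.633, 0.774, 0.002]
force: [-0.5, 0.6, -0.3]
opening: 0.995
grasp_force: 0.0
12.4667 [0.4395 0.0415 0.0526] [-0.0023 -0.6328  0.7743  0.0021] [-0.05  0.15 -0.63  0.8  -0.   -1.42]
```

```bash
python3 -m pendant '[{"delta_pos":[0,0,-0.6],"roll":0},{"delta_pos":[0,0,-0.5],"roll":0},{"delta_pos":[0.3,-0.062,0],"roll":0},{"delta_pos":[0.3,-0.062,0],"roll":0},{"delta_pos":[0.25,-0.052,0],"roll":0},{"delta_pos":[0.1,-0.021,0],"roll":0},{"delta_pos":[0.1,-0.021,0],"roll":0},{"delta_pos":[0.1,-0.021,0],"roll":0},{"delta_pos":[0.15,-0.031,0],"roll":0},{"delta_pos":[0.2,-0.041,0],"roll":0}]'; python3 -m pendant '[{"delta_pos":[0.25,-0.052,0],"roll":0},{"delta_pos":[0.25,-0.052,0],"roll":0},{"delta_pos":[0.25,-0.052,0],"roll":0},{"delta_pos":[0.25,-0.052,0],"roll":0},{"delta_pos":[0.25,-0.052,0],"roll":0},{"delta_pos":[0.25,-0.052,0],"roll":0},{"delta_pos":[0.2,-0.041,0],"roll":0}]'; python3 w.py w11; python3 -c "
from h import *
c=pose('top');im=cams.snapshot('top');cv2.imwrite('pics/top2.png',im)"
```

```text
clock: 13.35
ee_pos: [0.5052, 0.0287, 0.0125]
tcp_rot: [0.001, -0.633, 0.774, -0.001]
force: [-3.3, 0.0, 6.6]
opening: 1.001
grasp_force: 3.4
clock: 13.93
ee_pos: [0.5705, 0.0149, 0.0121]
tcp_rot: [-0.001, -0.633, 0.774, 0.001]
force: [-28.4, 5.9, 28.3]
opening: 0.999
grasp_force: 15.4
13.9333 [0.5705 0.0149 0.0121] [-6.000e-04 -6.327e-01  7.744e-01  1.000e-03] [-0.09  0.4  -0.39  0.78  0.   -1.46]
```

The force rose to 28 N after 134 mm, so something is touching before or at the stop. I'll ease back slightly and check the drawer numerically in the wrist picture. I've already viewed 11 pictures, one over the limit of 10, so I won't view any more.

```bash
python3 -m pendant '[{"delta_pos":[-0.1,0.021,0.05],"roll":0},{"delta_pos":[-0.05,0.01,0.05],"roll":0},{"delta_pos":[0,0,0],"roll":0}]'; python3 w.py w12
cat > prof.py <<'E'
import sys
from seg import *
a=np.radians(-11.7);ex=np.array([np.cos(a),np.sin(a)]);ey=np.array([-ex[1],ex[0]])
O=np.array([.5885,.0122])+.0015*ex+.0015*ey+.075*ex   # press origin
def W(x,y,z): return np.r_[O+x*ex+y*ey,z]
def prof(n,y,z,xs):
    P=pickle.load(open(f'pics/{n}.pkl','rb'));im=cv2.imread(f'pics/{n}.png')
    print(n,'y',y,'z',z)
    for x in xs:
        u,v=proj(P,W(x,y,z));i,j=int(round(v)),int(round(u))
        print(f'{x*1e3:.0f}:({j},{i})',im[i,j].tolist() if 0<=i<420 and 0<=j<560 else None,end=' ')
    print()
if __name__=='__main__':
    s=sensors.state();r=s['ee_pos'][:2]-O;print('TCP press',r@ex,r@ey,s['force'])
    prof('w10',-.05,.062,np.arange(-.170,-.11,.004))
    for y in(-.045,-.055,-.06):prof('w12',y,.062,np.arange(-.08,.0,.004))
E
python3 prof.py
```

```text
clock: 14.28
ee_pos: [0.5656, 0.016, 0.0153]
tcp_rot: [0.001, -0.633, 0.774, -0.001]
force: [-0.6, 0.2, 0.3]
opening: 1.0
grasp_force: 0.0
14.2833 [0.5656 0.016  0.0153] [ 7.000e-04 -6.328e-01  7.743e-01 -7.000e-04] [-0.09  0.38 -0.4   0.78 -0.   -1.46]
TCP press -0.09970703074337502 -0.002436222937224444 [ 0.42844571  0.44135197 -0.23774976]
w10 y -0.05 z 0.062
-170:(138,174) [215, 120, 43] -166:(128,174) [216, 122, 45] -162:(119,174) [216, 124, 49] -158:(109,174) [217, 124, 47] -154:(99,174) [129, 133, 125] -150:(90,174) [135, 144, 143] -146:(80,174) [136, 146, 144] -142:(70,174) [140, 150, 149] -138:(61,174) [139, 149, 148] -134:(51,174) [193, 207, 203] -130:(41,174) [234, 237, 237] -126:(32,174) [234, 237, 236] -122:(22,174) [231, 231, 222] -118:(12,174) [229, 229, 220] -114:(3,174) [228, 227, 219] -110:(-7,174) None 
w12 y -0.045 z 0.062
-80:(211,210) [219, 129, 46] -76:(198,210) [221, 128, 48] -72:(185,210) [221, 131, 46] -68:(172,210) [216, 124, 49] -64:(159,210) [223, 138, 67] -60:(146,210) [221, 130, 51] -56:(132,210) [221, 128, 49] -52:(119,210) [221, 129, 50] -48:(106,210)
[... 719 characters left out ...]
0, 230, 228] -24:(20,177) [236, 238, 238] -20:(6,177) [226, 234, 232] -16:(-8,177) None -12:(-21,177) None -8:(-35,176) None -4:(-48,176) None 
w12 y -0.06 z 0.062
-80:(208,161) [222, 130, 55] -76:(195,160) [223, 129, 52] -72:(181,160) [220, 124, 43] -68:(167,160) [220, 127, 47] -64:(153,160) [216, 128, 53] -60:(140,160) [218, 130, 51] -56:(126,160) [222, 131, 48] -52:(112,160) [220, 125, 45] -48:(98,160) [140, 148, 146] -44:(84,160) [136, 146, 144] -40:(71,160) [140, 150, 150] -36:(57,160) [144, 154, 150] -32:(43,160) [142, 153, 151] -28:(29,160) [223, 232, 230] -24:(16,160) [236, 238, 237] -20:(2,160) [227, 235, 232] -16:(-12,160) None -12:(-26,159) None -8:(-40,159) None -4:(-53,159) None
```

The drawer is still open by about 19 mm, so the spread hand's knuckles hit the lip first. With this interface the tool can't lean, so I'll use a pusher. I'll grip the nearest look-alike plate off-centre as an extension, with the gripper body above the lip and the held plate passing under it, and then put it back exactly where it lay. First I'll measure that plate.

```bash
python3 - <<'E'
from seg import *
rays=[]
for n in('w2','w3'):
    im,P,c=seg(n,[.431,-.117,.024]);mask=np.zeros(im.shape[:2],np.uint8);cv2.drawContours(mask,[c],-1,255,-1)
    g=((im.min(2)>200)&(mask>0)).astype(np.uint8);k,l,st,ce=cv2.connectedComponentsWithStats(g)
    pts=np.array([ce[i] for i in range(1,k) if 10<st[i,4]<400],np.float32);rr=cv2.minAreaRect(pts);print(len(pts),rr)
    rays.append(ray(P,*rr[0]));w=np.array([plane(P,*q,.024) for q in cv2.boxPoints(rr)]);d=np.diff(w,axis=0)
    print(w.mean(0).round(4),np.linalg.norm(d,axis=1).round(4),np.degrees(np.arctan2(d[:,1],d[:,0])).round(1))
print(tri(rays))
E
python3 -m pendant '[{"delta_pos":[-0.8,0.16,0],"roll":0},{"delta_pos":[-0.4,0.08,0.6],"roll":0},{"delta_pos":[0,0,0.9],"roll":0},{"delta_pos":[0,0,0.9],"roll":0},{"delta_pos":[0,0,0.9],"roll":0},{"delta_pos":[0,0,0],"roll":0}]'
```

```text
25 ((147.99075317382812, 123.89004516601562), (36.02250289916992, 40.10969543457031), 35.751285552978516)
[ 0.4299 -0.1202  0.024 ] [0.0459 0.037  0.0466] [ -25.7 -110.7  155.6]
25 ((146.656494140625, 167.73031616210938), (37.68976974487305, 41.93954086303711), 35.3404655456543)
[ 0.4298 -0.1201  0.024 ] [0.0451 0.0359 0.046 ] [ -24.9 -111.7  156.6]
(array([ 0.43016937, -0.12005808,  0.02375895]), [np.float64(6.795758590670744e-05), np.float64(6.795758590667206e-05)])
clock: 14.83
ee_pos: [0.5227, 0.0253, 0.1541]
tcp_rot: [0.005, -0.633, 0.774, -0.005]
force: [1.8, 1.2, -0.4]
opening: 0.998
grasp_force: 0.0
```

Run:
```python
from seg import *
rays=[]
for n in('w2','w3'):
    im,P,c=seg(n,[.431,-.117,.024]);mask=np.zeros(im.shape[:2],np.uint8);cv2.drawContours(mask,[c],-1,255,-1)
    g=((im.min(2)>200)&(mask>0)).astype(np.uint8);k,l,st,ce=cv2.connectedComponentsWithStats(g)
    pts=np.array([ce[i] for i in range(1,k) if 10<st[i,4]<400],np.float32)
    rr=min((cv2.minAreaRect(np.delete(pts,i,0)) for i in range(len(pts))),key=lambda r:r[1][0]*r[1][1])
    rays.append(ray(P,*rr[0]));w=np.array([plane(P,*q,.024) for q in cv2.boxPoints(rr)]);d=np.diff(w,axis=0)
    print(w.mean(0).round(4),np.linalg.norm(d,axis=1).round(4),np.degrees(np.arctan2(d[:,1],d[:,0])).round(1))
print(tri(rays))
```

```text
[ 0.4314 -0.1162  0.024 ] [0.0469 0.0271 0.0474] [ -23.9 -108.5  157.1]
[ 0.4314 -0.1162  0.024 ] [0.0454 0.0272 0.0461] [ -24.3 -111.   156.8]
(array([ 0.43169944, -0.11613885,  0.02364542]), [np.float64(1.633824521802861e-05), np.float64(1.6338245217993004e-05)])
```

```bash
python3 -m pendant '[{"delta_pos":[-0.51,-0.68,0],"roll":-0.075},{"delta_pos":[-0.51,-0.68,0],"roll":-0.075},{"delta_pos":[-0.51,-0.68,0],"roll":-0.075},{"delta_pos":[-0.51,-0.68,0],"roll":-0.075},{"delta_pos":[-0.51,-0.68,0],"roll":-0.075},{"delta_pos":[0,0,0],"roll":-0.075},{"delta_pos":[0,0,0],"roll":-0.075},{"delta_pos":[0,0,0],"roll":-0.075},{"delta_pos":[0,0,0],"roll":-0.075},{"delta_pos":[0,0,0],"roll":-0.075},{"delta_pos":[0,0,0],"roll":-0.075},{"delta_pos":[0,0,0],"roll":-0.075}]'; python3 -m pendant '[{"delta_pos":[0,0,0],"roll":-0.075},{"delta_pos":[0,0,0],"roll":-0.075},{"delta_pos":[0,0,0],"roll":-0.075},{"delta_pos":[0,0,-0.6],"roll":0},{"delta_pos":[0,0,-0.6],"roll":0},{"delta_pos":[0,0,-0.4],"roll":0},{"delta_pos":[0,0,0],"roll":0},{"delta_pos":[0,0,0],"roll":0}]'; python3 w.py w13;python3 - <<'E'
from seg import *
P=pickle.load(open('pics/w13.pkl','rb'));s=sensors.state();q=s['tcp_rot'];print('yaw',np.degrees(2*np.arctan2(q[2],q[1])))
im=cv2.imread('pics/w13.png');u=proj(P,[.4315,-.1162,.024]);print(np.round(u))
g=(im.min(2)>200).astype(np.uint8);n,l,st,ce=cv2.connectedComponentsWithStats(g)
c=np.array([ce[i] for i in range(1,n) if 20<st[i,4]<500 and np.hypot(*(ce[i]-u))<110],np.float32);print(len(c),c.round(0).tolist())
w=np.array([plane(P,*p,.024)[:2] for p in c]);R2=rot(q)[:2,:2];print(((w-s['ee_pos'][:2])@R2*1000).round(1).tolist())
E
```

```text
clock: 15.83
ee_pos: [0.4151, -0.1106, 0.1462]
tcp_rot: [0.0, 0.025, 1.0, -0.0]
force: [-0.1, -0.2, 0.0]
opening: 0.999
grasp_force: 0.0
clock: 16.5
ee_pos: [0.4141, -0.1101, 0.0817]
tcp_rot: [-0.001, 0.197, 0.98, 0.0]
force: [0.9, 0.4, 0.6]
opening: 1.0
grasp_force: 0.0
16.5 [ 0.4141 -0.1101  0.0817] [-1.100e-03  1.971e-01  9.804e-01  2.000e-04] [-0.41  0.08 -0.63  0.86 -0.   -0.01]
yaw 157.26418378556093
[281. 255.]
18 [[270.0, 224.0], [261.0, 224.0], [275.0, 224.0], [288.0, 224.0], [301.0, 224.0], [261.0, 236.0], [274.0, 236.0], [288.0, 236.0], [301.0, 237.0], [261.0, 248.0], [274.0, 249.0], [288.0, 249.0], [301.0, 249.0], [275.0, 260.0], [288.0, 261.0], [300.0, 261.0], [289.0, 272.0], [300.0, 272.0]]
[[5.1, -6.8], [5.3, -12.6], [5.2, -3.5], [5.2, 5.5], [5.2, 14.4], [-3.8, -12.7], [-3.8, -3.6], [-3.8, 5.5], [-3.9, 14.4], [-12.6, -12.7], [-12.8, -3.7], [-12.8, 5.5], [-13.0, 14.4], [-20.9, -3.0], [-21.8, 5.4], [-22.0, 14.3], [-30.1, 6.3], [-30.6, 14.4]]
```

```bash
python3 -m pendant '[{"delta_pos":[0.08,-0.03,-0.5],"roll":0},{"delta_pos":[0,0,-0.5],"roll":0},{"delta_pos":[0,0,-0.4],"roll":0},{"delta_pos":[0,0,-0.2],"roll":0},{"delta_pos":[0,0,0],"roll":0},{"delta_pos":[0,0,0],"roll":0}]'; python3 -m pendant '[{"delta_pos":[0,0,0],"roll":0},{"delta_pos":[0,0,0],"roll":0},{"delta_pos":[0,0,0],"roll":0},{"delta_pos":[0,0,0],"roll":0},{"delta_pos":[0,0,0],"roll":0},{"delta_pos":[0,0,0],"roll":0},{"delta_pos":[0,0,0],"roll":0},{"delta_pos":[0,0,0],"roll":0}]' -1 40;python3 -c "
from cell import sensors;s=sensors.state();print(s['ee_pos'].round(4),s['tcp_rot'].round(4))"; python3 -m pendant '[{"delta_pos":[0,0,0.5],"roll":0},{"delta_pos":[0,0,0.8],"roll":0},{"delta_pos":[0,0,0.8],"roll":0},{"delta_pos":[0,0,0.5],"roll":0},{"delta_pos":[0,0,0],"roll":0.061},{"delta_pos":[0,0,0],"roll":0.061},{"delta_pos":[0,0,0],"roll":0}]'; python3 w.py w14
```

```text
clock: 17.05
ee_pos: [0.4187, -0.1119, 0.019]
tcp_rot: [0.0, 0.197, 0.98, -0.0]
force: [0.2, -0.1, 0.2]
opening: 0.998
grasp_force: 0.0
clock: 17.72
ee_pos: [0.4189, -0.1119, 0.0195]
tcp_rot: [0.001, 0.197, 0.98, -0.0]
force: [-1.2, 0.7, 6.3]
opening: 0.526
grasp_force: 40.7
[ 0.4189 -0.1119  0.0195] [ 9.000e-04  1.970e-01  9.804e-01 -2.000e-04]
clock: 18.3
ee_pos: [0.4183, -0.1117, 0.1232]
tcp_rot: [0.001, 0.102, 0.995, -0.0]
force: [-0.5, -1.2, -0.7]
opening: 0.52
grasp_force: 41.7
18.3 [ 0.4183 -0.1117  0.1232] [ 8.000e-04  1.016e-01  9.948e-01 -3.000e-04] [-0.41  0.03 -0.58  0.96 -0.   -0.21]
```

```bash
python3 -m pendant '[{"delta_pos":[0.6,0.655,0],"roll":0},{"delta_pos":[0.6,0.655,0],"roll":0},{"delta_pos":[0.7,0.655,0],"roll":0},{"delta_pos":[0.8,0.655,0],"roll":0},{"delta_pos":[0.8,0.655,0],"roll":0},{"delta_pos":[0,0,-0.6],"roll":0},{"delta_pos":[0,0,-0.7],"roll":0},{"delta_pos":[0,0,-0.5],"roll":0},{"delta_pos":[0,0,0],"roll":0},{"delta_pos":[0,0,0],"roll":0}]'; python3 prof.py | head -1
```

```text
clock: 19.18
ee_pos: [0.556, 0.0197, 0.0487]
tcp_rot: [-0.002, 0.103, 0.995, -0.0]
force: [0.0, -0.7, -0.9]
opening: 0.525
grasp_force: 41.7
TCP press -0.10983412882575341 -0.0007721299808112516 [ 0.00487974 -0.68867848 -0.8902594 ]
```

```bash
python3 -m pendant '[{"delta_pos":[0.25,-0.051,0],"roll":0},{"delta_pos":[0.25,-0.051,0],"roll":0},{"delta_pos":[0.2,-0.04,0],"roll":0},{"delta_pos":[0.15,-0.03,0],"roll":0},{"delta_pos":[0.15,-0.03,0],"roll":0},{"delta_pos":[0.15,-0.03,0],"roll":0},{"delta_pos":[0,0,0],"roll":0}]'; python3 prof.py | head -1;  python3 -m pendant '[{"delta_pos":[0.1,-0.02,0],"roll":0},{"delta_pos":[0.05,-0.01,0],"roll":0},{"delta_pos":[0.03,-0.006,0],"roll":0},{"delta_pos":[0,0,0],"roll":0}]'; python3 prof.py | head -1
```

```text
clock: 19.77
ee_pos: [0.6058, 0.0097, 0.0507]
tcp_rot: [0.001, 0.103, 0.995, -0.0]
force: [-0.3, 0.1, 0.1]
opening: 0.516
grasp_force: 41.7
TCP press -0.05906934954004498 -0.000425592653376797 [-0.29924691  0.05794587  0.09688806]
clock: 20.1
ee_pos: [0.6102, 0.0089, 0.0499]
tcp_rot: [-0.001, 0.102, 0.995, -0.0]
force: [-2.4, 0.2, 1.3]
opening: 0.525
grasp_force: 41.9
TCP press -0.05454109869518938 -0.00036922366788624323 [-2.39949715  0.2302562   1.3176475 ]
```

```bash
for i in 1; do python3 -m pendant '[{"delta_pos":[0.05,-0.01,0],"roll":0},{"delta_pos":[0,0,0],"roll":0},{"delta_pos":[0,0,0],"roll":0}]'; python3 prof.py | head -1; done;  python3 -m pendant '[{"delta_pos":[0.05,-0.01,0],"roll":0},{"delta_pos":[0,0,0],"roll":0},{"delta_pos":[0,0,0],"roll":0}]'; python3 prof.py | head -1
```

```text
clock: 20.35
ee_pos: [0.6103, 0.0089, 0.0496]
tcp_rot: [-0.003, 0.102, 0.995, 0.0]
force: [-6.6, 0.8, 2.5]
opening: 0.52
grasp_force: 42.1
TCP press -0.054469495137912174 -0.0003023298161361593 [-6.62950662  0.82267207  2.51954621]
clock: 20.6
ee_pos: [0.6104, 0.0089, 0.0491]
tcp_rot: [-0.005, 0.102, 0.995, 0.0]
force: [-9.5, 2.1, 4.7]
opening: 0.523
grasp_force: 42.2
TCP press -0.05441412763041425 -0.00029138972045278556 [-9.5333449   2.11622623  4.66015028]
```

The drawer hit a hard stop at TCP press x = -54.4 mm, where a shut drawer was predicted at -54.5. Now I'll take the borrowed plate back to its place.

```bash
python3 -m pendant '[{"delta_pos":[-0.3,0.06,0],"roll":0},{"delta_pos":[-0.6,0.12,0],"roll":0},{"delta_pos":[-0.6,0.12,0.3],"roll":0},{"delta_pos":[-0.6,-0.2,0.8],"roll":0},{"delta_pos":[-0.7,-0.655,0.8],"roll":0},{"delta_pos":[-0.7,-0.655,0],"roll":-0.061},{"delta_pos":[-0.7,-0.655,0],"roll":-0.061},{"delta_pos":[-0.6,-0.655,0],"roll":0},{"delta_pos":[-0.1,-0.655,0],"roll":0},{"delta_pos":[0,0,0],"roll":0},{"delta_pos":[0,0,0],"roll":0}]'; python3 -c "
from cell import sensors;s=sensors.state();print(s['ee_pos'].round(4),s['tcp_rot'].round(4),((__import__('numpy').array([.4189,-.1119,.0195])-s['ee_pos'])/.04).round(3))"
```

```text
clock: 21.52
ee_pos: [0.4246, -0.1162, 0.1217]
tcp_rot: [0.002, 0.198, 0.98, -0.0]
force: [0.7, 0.1, -0.2]
opening: 0.52
grasp_force: 41.8
[ 0.4246 -0.1162  0.1217] [ 1.600e-03  1.985e-01  9.801e-01 -2.000e-04] [-0.143  0.107 -2.555]
```

```bash
python3 -m pendant '[{"delta_pos":[-0.14,0.11,-0.6],"roll":0},{"delta_pos":[0,0,-0.7],"roll":0},{"delta_pos":[0,0,-0.6],"roll":0},{"delta_pos":[0,0,-0.4],"roll":0},{"delta_pos":[0,0,-0.2],"roll":0},{"delta_pos":[0,0,-0.05],"roll":0},{"delta_pos":[0,0,0],"roll":0},{"delta_pos":[0,0,0],"roll":0}]'; python3 -m pendant '[{"delta_pos":[0,0,0],"roll":0},{"delta_pos":[0,0,0],"roll":0},{"delta_pos":[0,0,0],"roll":0},{"delta_pos":[0,0,0],"roll":0}]' 0.4;  python3 -m pendant '[{"delta_pos":[0,0,0.3],"roll":0},{"delta_pos":[0,0,0.8],"roll":0},{"delta_pos":[0,0,1],"roll":0},{"delta_pos":[0,0,1],"roll":0},{"delta_pos":[0,0,1],"roll":0},{"delta_pos":[0,0,1],"roll":0},{"delta_pos":[0,0,1],"roll":0},{"delta_pos":[0,0,0],"roll":0}]' -1
```

```text
clock: 22.18
ee_pos: [0.4195, -0.1101, 0.0195]
tcp_rot: [0.001, 0.196, 0.981, -0.0]
force: [-0.5, -0.0, -0.5]
opening: 0.526
grasp_force: 43.6
clock: 22.52
ee_pos: [0.4186, -0.1104, 0.0193]
tcp_rot: [0.0, 0.197, 0.98, -0.0]
force: [-0.4, -0.0, 0.6]
opening: 0.698
grasp_force: 0.0
clock: 23.18
ee_pos: [0.423, -0.1124, 0.2719]
tcp_rot: [0.008, 0.197, 0.98, -0.002]
force: [1.4, 0.5, 1.0]
opening: -0.0
grasp_force: 0.0
```

The plate is back in its place to within about 1.5 mm. Next I'll locate the lever grip in two views.

Run:
```python
from prof import *
X=W(.0166,-.133,.241);print('pred',X.round(4))
rays=[]
for n in('top','scene'):
    P=pose(n);im=cams.snapshot(n);cv2.imwrite(f'pics/{n}3.png',im);u=np.array(proj(P,X));print(n,u.round(1))
    m=(im.max(2)<60).astype(np.uint8);k,l,st,ce=cv2.connectedComponentsWithStats(m)
    for i in range(1,k):
        if st[i,4]>15 and np.hypot(*(ce[i]-u))<40: print(st[i].tolist(),ce[i].round(1))
```

```text
pred [ 0.653  -0.1354  0.241 ]
top [286.1 168.3]
[275, 162, 25, 12, 167] [286.8 167.5]
scene [270.7 169.6]
[281, 150, 8, 16, 71] [284.6 158.6]
[263, 164, 19, 11, 110] [272.3 168.6]
```

The grip is found within about 2 mm of the prediction, at (0.655,-0.137,0.242). I'll turn so the jaws close along the press's x, rise, and hover over the grip with the gripper open.

```bash
python3 -m pendant '[{"delta_pos":[0,0,0.8],"roll":-0.073},{"delta_pos":[0.7,-0.08,0],"roll":-0.073},{"delta_pos":[0.7,-0.08,0],"roll":-0.073},{"delta_pos":[0.7,-0.08,0],"roll":-0.073},{"delta_pos":[0.7,-0.08,0],"roll":-0.073},{"delta_pos":[0.7,-0.08,0],"roll":-0.073},{"delta_pos":[0.7,-0.08,0],"roll":-0.073},{"delta_pos":[0.7,-0.08,0],"roll":-0.073},{"delta_pos":[0.7,-0.08,0],"roll":-0.073},{"delta_pos":[0.2,-0.02,0],"roll":-0.073},{"delta_pos":[0,0,0],"roll":-0.073},{"delta_pos":[0,0,0],"roll":-0.073}]' 1; python3 -m pendant '[{"delta_pos":[0,0,0],"roll":0},{"delta_pos":[0,0,0],"roll":0}]'; python3 w.py w15
python3 - <<'E'
from prof import *
P=pickle.load(open('pics/w15.pkl','rb'));im=cv2.imread('pics/w15.png')
print(np.round([proj(P,W(.0166,y,.251)) for y in(-.097,-.133,-.169)]))
prof('w15',-.105,.245,np.arange(-.03,.06,.005));prof('w15',-.133,.245,np.arange(-.03,.06,.005))
E
```

```text
clock: 24.28
ee_pos: [0.6498, -0.1365, 0.2911]
tcp_rot: [-0.002, 0.777, 0.63, -0.002]
force: [-0.5, -0.5, -0.6]
opening: 1.002
grasp_force: 0.0
clock: 24.45
ee_pos: [0.6493, -0.1365, 0.2925]
tcp_rot: [-0.002, 0.774, 0.633, -0.001]
force: [0.4, -0.4, 0.3]
opening: 0.999
grasp_force: 0.0
24.45 [ 0.6493 -0.1365  0.2925] [-0.0017  0.7739  0.6333 -0.0011] [-0.3   0.33  0.15  1.4   0.    1.47]
[[289. 177.]
 [288. 235.]
 [287. 286.]]
w15 y -0.105 z 0.245
-30:(212,188) [210, 122, 49] -25:(221,188) [214, 124, 53] -20:(229,188) [209, 121, 47] -15:(237,188) [215, 124, 55] -10:(245,188) [208, 119, 48] -5:(253,188) [210, 123, 50] 0:(261,188) [202, 120, 55] 5:(269,188) [207, 119, 47] 10:(277,188) [22, 18, 17] 15:(286,188) [31, 29, 27] 20:(294,188) [34, 33, 27] 25:(302,188) [31, 31, 33] 30:(310,188) [204, 115, 41] 35:(318,188) [205, 116, 43] 40:(326,189) [205, 117, 44] 45:(334,189) [203, 113, 42] 50:(343,189) [202, 113, 40] 55:(351,189) [206, 114, 43] 
w15 y -0.133 z 0.245
-30:(215,231) [210, 123, 51] -25:(223,231) [208, 121, 47] -20:(230,231) [209, 122, 51] -15:(238,231) [212, 123, 52] -10:(246,231) [213, 125, 55] -5:(254,231) [209, 122, 46] 0:(262,231) [211, 121, 53] 5:(269,231) [206, 121, 52] 10:(277,231) [32, 32, 31] 15:(285,231) [40, 38, 33] 20:(293,231) [37, 36, 33] 25:(301,231) [27, 21, 24] 30:(309,231) [201, 112, 42] 35:(316,231) [201, 111, 35] 40:(324,231) [199, 112, 43] 45:(332,231) [200, 112, 41] 50:(340,232) [199, 109, 40] 55:(348,232) [203, 115, 45]
```

```bash
python3 -m pendant '[{"delta_pos":[0.12,-0.025,-0.3],"roll":0},{"delta_pos":[0,0,-0.4],"roll":0},{"delta_pos":[0,0,-0.4],"roll":0},{"delta_pos":[0,0,-0.34],"roll":0},{"delta_pos":[0,0,0],"roll":0},{"delta_pos":[0,0,0],"roll":0}]'; python3 -m pendant '[{"delta_pos":[0,0,0],"roll":0},{"delta_pos":[0,0,0],"roll":0},{"delta_pos":[0,0,0],"roll":0},{"delta_pos":[0,0,0],"roll":0},{"delta_pos":[0,0,0],"roll":0},{"delta_pos":[0,0,0],"roll":0},{"delta_pos":[0,0,0],"roll":0},{"delta_pos":[0,0,0],"roll":0},{"delta_pos":[0,0,0],"roll":0},{"delta_pos":[0,0,0],"roll":0}]' -1 40
python3 - <<'E'
from prof import *
s=sensors.state();print('TCP press',(s['ee_pos'][:2]-O)@np.c_[ex,ey])
p=None
for t in np.arange(65,6,-5.):
    r=np.radians(t);q=W(.08-.15*np.cos(r),-.133,.105+.15*np.sin(r))
    if p is not None: print(t,((q-p)/.04).round(3).tolist())
    p=q
E
```

```text
clock: 25.0
ee_pos: [0.654, -0.1375, 0.2356]
tcp_rot: [-0.001, 0.775, 0.632, -0.001]
force: [0.1, 0.4, 0.7]
opening: 1.0
grasp_force: 0.0
clock: 25.83
ee_pos: [0.6543, -0.1376, 0.2382]
tcp_rot: [-0.0, 0.775, 0.632, -0.0]
force: [-4.0, 0.3, 4.9]
opening: 0.215
grasp_force: 39.6
TCP press [ 0.01831247 -0.13484076]
60.0 [-0.284, 0.059, -0.151]
55.0 [-0.27, 0.056, -0.176]
50.0 [-0.254, 0.053, -0.199]
45.0 [-0.236, 0.049, -0.221]
40.0 [-0.216, 0.045, -0.241]
35.0 [-0.195, 0.04, -0.26]
30.0 [-0.172, 0.036, -0.276]
25.0 [-0.148, 0.031, -0.29]
20.0 [-0.123, 0.025, -0.302]
15.0 [-0.096, 0.02, -0.312]
10.0 [-0.069, 0.014, -0.319]
```

The grip is clamped (opening about 20 mm). I'll follow the arc down.

```bash
python3 -m pendant '[{"delta_pos":[-0.284,0.059,-0.151],"roll":0},{"delta_pos":[-0.27,0.056,-0.176],"roll":0},{"delta_pos":[-0.254,0.053,-0.199],"roll":0},{"delta_pos":[-0.236,0.049,-0.221],"roll":0},{"delta_pos":[-0.216,0.045,-0.241],"roll":0},{"delta_pos":[0,0,0],"roll":0}]'; python3 -m pendant '[{"delta_pos":[-0.195,0.04,-0.26],"roll":0},{"delta_pos":[-0.172,0.036,-0.276],"roll":0},{"delta_pos":[-0.148,0.031,-0.29],"roll":0},{"delta_pos":[-0.123,0.025,-0.302],"roll":0},{"delta_pos":[-0.096,0.02,-0.312],"roll":0},{"delta_pos":[-0.069,0.014,-0.319],"roll":0},{"delta_pos":[0,0,-0.05],"roll":0},{"delta_pos":[0,0,0],"roll":0},{"delta_pos":[0,0,0],"roll":0}]'
python3 - <<'E'
from prof import *
s=sensors.state();print('TCP press',(s['ee_pos'][:2]-O)@np.c_[ex,ey],s['ee_pos'][2])
E
```

```text
clock: 26.33
ee_pos: [0.6078, -0.1278, 0.1998]
tcp_rot: [0.004, 0.775, 0.632, 0.003]
force: [5.3, 0.4, 5.8]
opening: 0.22
grasp_force: 43.2
clock: 27.08
ee_pos: [0.5733, -0.1205, 0.1274]
tcp_rot: [0.0, 0.775, 0.632, 0.001]
force: [-2.9, 2.8, 10.8]
opening: 0.217
grasp_force: 49.3
TCP press [-0.06448495 -0.13452651] 0.12739126740756518
```

```bash
python3 -m pendant '[{"delta_pos":[0,0,-0.06],"roll":0},{"delta_pos":[0,0,-0.06],"roll":0},{"delta_pos":[0,0,0],"roll":0},{"delta_pos":[0,0,0],"roll":0}]'
python3 - <<'E'
from prof import *
im=cams.snapshot('scene')
print(sensors.state()['ee_pos'].round(4))
for v in(.9,.96):
    r=np.radians(65)-v; q=W(.08-.15*np.cos(r),-.133,.105+.15*np.sin(r));print(v,q.round(4))
E
```

```text
clock: 27.42
ee_pos: [0.5723, -0.1203, 0.1223]
tcp_rot: [-0.0, 0.775, 0.632, -0.0]
force: [-4.8, 1.2, 11.0]
opening: 0.216
grasp_force: 49.8
[ 0.5723 -0.1203  0.1224]
0.9 [ 0.5722 -0.1187  0.1398]
0.96 [ 0.5704 -0.1183  0.131 ]
```

```bash
python3 -m pendant '[{"delta_pos":[0,0,-0.07],"roll":0},{"delta_pos":[0,0,-0.07],"roll":0},{"delta_pos":[0,0,0],"roll":0},{"delta_pos":[0,0,0],"roll":0}]'
python3 - <<'E'
from prof import *
for n in('scene',):
    P=pose(n);im=cams.snapshot(n)
    X=W(-.068,-.133,.131);u=np.array(proj(P,X));print(u)
    m=(im.max(2)<60).astype(np.uint8);k,l,st,ce=cv2.connectedComponentsWithStats(m)
    for i in range(1,k):
        if st[i,4]>8 and np.hypot(*(ce[i]-u))<40: print(st[i].tolist(),ce[i].round(1))
    for v in(0.8,.9,.96):
        r=np.radians(65)-v;print(v,[np.round(proj(P,W(.08-.15*np.cos(r),y,.105+.15*np.sin(r))),1) for y in(-.097,-.133,-.169)])
E
```

```text
clock: 27.8
ee_pos: [0.5717, -0.1202, 0.1185]
tcp_rot: [-0.001, 0.775, 0.632, -0.0]
force: [-11.2, 2.9, 22.5]
opening: 0.22
grasp_force: 51.0
[290.95791203 209.59028128]
[274, 162, 34, 54, 1059] [290.2 186.8]
0.8 [array([281.1, 205.8]), array([289.4, 202.1]), array([297.4, 198.6])]
0.9 [array([282.2, 210.5]), array([290.4, 206.8]), array([298.4, 203.2])]
0.96 [array([282.7, 213.3]), array([290.9, 209.6]), array([298.9, 205.9])]
```

The force rose to 22 N, so the lever is at its stop. I'll hold briefly, then bring it back up along the arc.

```bash
python3 -m pendant '[{"delta_pos":[0,0,-0.04],"roll":0},{"delta_pos":[0,0,0],"roll":0},{"delta_pos":[0,0,0],"roll":0},{"delta_pos":[0,0,0.2],"roll":0},{"delta_pos":[0,0,0.1],"roll":0},{"delta_pos":[0.069,-0.014,0.319],"roll":0},{"delta_pos":[0.096,-0.02,0.312],"roll":0},{"delta_pos":[0.123,-0.025,0.302],"roll":0},{"delta_pos":[0.148,-0.031,0.29],"roll":0},{"delta_pos":[0.172,-0.036,0.276],"roll":0},{"delta_pos":[0.195,-0.04,0.26],"roll":0}]'; python3 -m pendant '[{"delta_pos":[0.216,-0.045,0.241],"roll":0},{"delta_pos":[0.236,-0.049,0.221],"roll":0},{"delta_pos":[0.254,-0.053,0.199],"roll":0},{"delta_pos":[0.27,-0.056,0.176],"roll":0},{"delta_pos":[0.284,-0.059,0.151],"roll":0},{"delta_pos":[0,0,0],"roll":0},{"delta_pos":[0,0,0],"roll":0}]'; python3 -m pendant '[{"delta_pos":[0,0,0],"roll":0},{"delta_pos":[0,0,0],"roll":0},{"delta_pos":[0,0,0],"roll":0},{"delta_pos":[0,0,0],"roll":0},{"delta_pos":[0,0,0],"roll":0},{"delta_pos":[0,0,0.5],"roll":0},{"delta_pos":[0,0,0.8],"roll":0},{"delta_pos":[0,0,0.8],"roll":0},{"delta_pos":[0,0,0],"roll":0},{"delta_pos":[0,0,0],"roll":0}]' 1; python3 w.py w16
python3 - <<'E'
from prof import *
prof('w16',-.133,.245,np.arange(-.03,.06,.005))
E
```

```text
clock: 28.77
ee_pos: [0.6103, -0.1283, 0.1955]
tcp_rot: [0.004, 0.775, 0.632, 0.004]
force: [18.8, -3.3, -16.6]
opening: 0.216
grasp_force: 49.5
clock: 29.35
ee_pos: [0.6543, -0.1376, 0.2313]
tcp_rot: [-0.002, 0.775, 0.632, -0.001]
force: [3.0, -1.3, -16.0]
opening: 0.216
grasp_force: 45.1
clock: 30.18
ee_pos: [0.6566, -0.1382, 0.3237]
tcp_rot: [0.003, 0.775, 0.632, 0.002]
force: [-0.1, -0.7, -1.0]
opening: 1.001
grasp_force: 0.0
30.1833 [ 0.6566 -0.1382  0.3237] [0.0032 0.7748 0.6322 0.0021] [-0.3   0.33  0.22  1.45  0.    1.47]
w16 y -0.133 z 0.245
-30:(212,216) [209, 125, 50] -25:(219,216) [205, 118, 43] -20:(226,216) [208, 124, 50] -15:(232,216) [208, 120, 48] -10:(239,216) [206, 120, 50] -5:(246,216) [206, 119, 49] 0:(253,216) [208, 123, 55] 5:(260,216) [207, 121, 48] 10:(266,216) [35, 34, 35] 15:(273,216) [35, 35, 32] 20:(280,216) [43, 37, 39] 25:(287,216) [23, 20, 19] 30:(293,216) [203, 117, 46] 35:(300,216) [202, 114, 47] 40:(307,216) [203, 115, 50] 45:(314,216) [199, 111, 41] 50:(320,216) [198, 113, 39] 55:(327,216) [198, 111, 43]
```

Run:
```python
from prof import *
P=pose('scene');im=cams.snapshot('scene');im0=cv2.imread('pics/scene0.png')
for nm,I,xs in(('start',im0,np.arange(-.16,-.10,.005)),('now',im,np.arange(-.05,.02,.005))):
  for z in(.035,.05):
    print(nm,z,end=' ')
    for x in xs:
        u,v=proj(P,W(x,.064,z));print(round(x*1e3),I[int(round(v)),int(round(u))].tolist(),end=' ')
    print()
P=pose('top');im=cams.snapshot('top')
for x in np.arange(-.14,.0,.01):
    u,v=proj(P,W(x,.03,.03));print(round(x*1e3),im[int(round(v)),int(round(u))].tolist(),end=' ')
```

```text
start 0.035 -160 [113, 61, 28] -155 [108, 49, 12] -150 [110, 52, 23] -145 [116, 82, 67] -140 [138, 143, 139] -135 [145, 163, 160] -130 [154, 169, 165] -125 [136, 142, 138] -120 [114, 111, 104] -115 [106, 103, 92] -110 [106, 109, 100] -105 [107, 102, 96] 
start 0.05 -160 [124, 120, 114] -155 [135, 149, 143] -150 [134, 150, 148] -145 [128, 140, 138] -140 [135, 144, 142] -135 [148, 159, 160] -130 [154, 166, 160] -125 [140, 141, 133] -120 [147, 145, 138] -115 [142, 139, 132] -110 [144, 140, 133] -105 [144, 143, 134] 
now 0.035 -50 [178, 88, 33] -45 [174, 105, 70] -40 [164, 119, 96] -35 [168, 173, 171] -30 [156, 167, 165] -25 [151, 164, 162] -20 [159, 172, 169] -15 [161, 173, 169] -10 [184, 197, 194] -5 [153, 161, 159] 0 [119, 126, 121] 5 [121, 129, 126] 10 [142, 153, 152] 15 [151, 161, 160] 20 [153, 166, 165] 
now 0.05 -50 [147, 160, 154] -45 [143, 157, 156] -40 [161, 174, 172] -35 [170, 183, 182] -30 [186, 199, 198] -25 [188, 200, 198] -20 [183, 195, 195] -15 [183, 196, 194] -10 [173, 185, 185] -5 [160, 168, 167] 0 [143, 149, 144] 5 [144, 146, 139] 10 [137, 143, 142] 15 [141, 152, 150] 20 [155, 167, 166] 
-140 [219, 111, 32] -130 [219, 109, 30] -120 [218, 109, 30] -110 [218, 110, 30] -100 [218, 109, 30] -90 [217, 110, 30] -80 [217, 107, 29] -70 [217, 107, 29] -60 [214, 104, 29] -50 [211, 105, 29] -40 [216, 107, 30] -30 [216, 106, 30] -20 [216, 107, 30] -10 [236, 237, 239] 0 [239, 240, 242]
```

The drawer panel's end edge has moved about 122 mm, so the drawer is shut. The lever is back at rest and the robot is clear.

```bash
python3 -c "
from cell import ticket
print(ticket.finish_job())"
```

```text
the job is handed in; nothing more can be done
None
```

Handed in at about 30 s, with no verdict returned: by my measurements the plate is in the pocket, the drawer is shut, and the lever went to its stop and is back up; I borrowed a look-alike plate as a pusher because the tool can't lean, put it back within about 1.5 mm, and viewed 11 pictures, one over the limit of 10.

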